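# Re-zero the burr mill, set the grind and start it

## Task

The mill's burrs have been out for cleaning, so its grind dial has to be zeroed: turn the fluted dial on the sloping front clockwise until the burrs touch and it goes no further, then back it off exactly six clicks. Only then fetch the pusher with the wooden knob, stand it on the plate in the feed throat on top of the mill and press it squarely down until the sprung plate bottoms out, which starts the mill; hold it down for a good half second, let the plate rise again and leave the pusher standing in the throat, without disturbing the jars and the pepper mill round about.

Things in the scene. Friction and masses are not known exactly. Their poses are not given: they have to be found in the camera images.
- mill: white burr mill, fixed to the worktop, 160 deep (x) x 130 wide (y) mm; origin: centre of its underside, its own -x axis is the front, z up. The front half slopes up backwards at 35 degrees (70 mm high at the front edge, 126 mm at its top), with the grind dial in the middle; the rear half is a tower 80 mm deep, 165 mm high, with a steel throat ring on top. Drawer and vents do not move.
- dial_centre (a point): centre of the grind dial's outer face, fixed to the mill; z is the dial's axis, out of the slope, 35 degrees from vertical to the mill's front; x up the slope. Dial: black fluted rubbery cylinder, 45 mm in diameter, 23 mm high, its outer face 27 mm off the slope, on a flat steel boss 52 mm wide, 2.5 mm high. The tower's wall is 48 mm up the slope from the axis. Clockwise from outside closes the burrs.
- burr_gap (a joint): gap between the burrs, 0.0001 m for each click from zero; finer than readings show: go by stop and clicks. Twelve clicks (and flutes) a turn, 30 degrees each; 0.06 to 0.1 N m takes the dial over a click, then it drops into the next. Firm stop 3 degrees beyond the zero click, onto which it springs back; starts 2 to 4 clicks open, no mark shows which; open-end stop past 9 clicks.
- plate_top (a point): centre of the top of the sprung feed plate, a dark steel disc 58 mm wide in the throat ring (62 mm inner, 74 mm outer diameter) on the tower, 40 mm behind the mill's centre; z up. At rest its top is 180 mm above the worktop, 7 mm below the ring's rim. It goes straight down 10 mm, from 4 N at the start to 12 N at the firm bottom stop, and rocks a few degrees if pressed off-centre.
- feed_plate (a joint): how far the feed plate is pushed down, m: 0 at rest, 0.010 bottomed out; springs back to 0
- pusher_mid (a point): middle of the pusher, 48 mm above its underside; z along its axis. Pusher (tamper): loose, about 220 g, stands upright on the worktop; flat round steel foot 50 mm wide and 14 mm high, stem 15 mm thick, turned wooden knob 34 mm in diameter from 49 to 92 mm above the underside (straight-sided from 55 to 85 mm); 96 mm high in all.
- tall_jar: bystander: tall glass jar with a black lid, 74 x 74 x 165 mm, origin under its centre
- jar_mid: bystander: glass jar with a grey lid, 73 x 73 x 100 mm, origin under its centre; it and the pusher may have swapped places
- jar_low: bystander: low glass jar with a grey lid, 73 x 73 x 70 mm, on the left in front of the mill, origin under its centre
- jar_left: bystander: low glass jar with a beige lid, 73 x 73 x 75 mm, origin under its centre
- pepper_mill: bystander: turned wooden pepper mill, 58 x 58 x 150 mm, origin under its centre
There are look-alikes about, which are no part of the job. What is shaped like the part that bears pusher_mid but blue is not meant.

How it is judged:
On the way, in this order (a step that is already met when the one before it is completed fails the run):
1. the dial has been closed until the burrs touch (value of joint burr_gap below 2.5e-05 m), for 0.1 s.
2. the dial is backed off six clicks and let go (value of joint burr_gap between 0.00057 and 0.00063 m and contact force between the fingers and mill below 0.1 N), for 0.2 s.
3. the pusher, standing square on the middle of the plate, holds the plate level at its bottom stop (value of joint feed_plate above 0.009 m and horizontal distance between pusher_mid and plate_top below 0.007 m and z of pusher_mid in the frame of plate_top below 0.052 m and angle between pusher_mid's own z axis and vertical below 0.07 rad and angle between plate_top's own z axis and vertical below 0.06 rad), for 0.25 s.
At the end, for the whole second after the job is handed in: The dial rests on the sixth click from zero (within a third of a click), the feed plate is back up (within 3 mm), the pusher stands released and upright (within 6 degrees) on the plate, within 9 mm of its middle, and the five bystanders are within 30 mm of where they stood (value of joint burr_gap between 0.00057 and 0.00063 m and value of joint feed_plate below 0.003 m and horizontal distance between pusher_mid and plate_top below 0.009 m and z of pusher_mid in the frame of plate_top below 0.053 m and angle between pusher_mid's own z axis and vertical below 0.1 rad and velocity of joint feed_plate below 0.01 m/s and distance of each of tall_jar, jar_mid, jar_low, jar_left, pepper_mill from where it was at the start of the episode below 0.03 m); the robot touches nothing.
It fails at once if the mill is started (plate more than 8 mm down) while the dial is not on the sixth click (value of joint feed_plate above 0.008 m and not (value of joint burr_gap between 0.00055 and 0.00065 m)).
It fails at once if a bystander is pushed more than 30 mm or tipped over (distance of any of tall_jar, jar_mid, jar_low, jar_left, pepper_mill from where it was at the start of the episode above 0.03 m or angle between any of tall_jar, jar_mid, jar_low, jar_left, pepper_mill's own z axis and vertical above 0.35 rad).
It also fails if it takes over 72 s, if anything falls off the work surface, if the arm or the gripper's body presses on something with over 40 N, if the wrist force passes 120 N, or if a joint passes its speed limit or range.

## Robot

A 6-joint arm with a two-finger parallel gripper is mounted at the origin on a cart in front of the work surface, level with it; the furniture and walls round the work are solid. World frame = base frame: x ahead of the robot, y to its left, z up, the work surface at z = 0. Lengths are in m, angles in rad, forces in N, time in s.
With the tool pointing down it reaches from about 0.25 to 0.725 m from the base axis. Payload 4 kg.
Tool frame: the origin (TCP) lies on the centre line of the jaws, within the pads' length; the fingertips stand 17 mm ahead of it and the grasp point (between the pads) lies 2 mm behind it (r.finger_overhang is the distance from the TCP to the fingertips, in m); z points along the fingers, y is the line along which they close (so a half turn about z gives the same grasp; the last joint's range is limited). The gripper opens to 85 mm and grips with 20 to 120 N. Pads are 22 mm wide; open, the fingers measure 114 mm over their backs; the gripper's body (76 mm by 85 mm) begins 54 mm behind the grasp point. The pads swing forward as they close: fully open they stand 13 mm farther back than shut.
Start: joints at [1.231, 0.241, 0.005, 1.335, 0, 1.571], TCP at [0.167, 0.471, 0.214] pointing down, gripper open.
Joint ranges: [-2.72, 2.72], [-1.05, 1.87], [-1.09, 1.28], [-1.99, 2.15], [-1.42, 1.44], [-3.14, 3.14]. Speed limits (rad/s): [2.79, 2.79, 3.14, 3.14, 3.14, 3.14].

## Interface

Orientations are given as a unit quaternion [w, x, y, z].
In Python, from bench import r, eoat, planner, sensors, optics, order gives the robot as it stands. The module is installed in compiled form; this text tells all that it offers. Calls block until the motion is done:
- r.goto(position, orientation): joint-space move of the TCP to a pose.
- r.move_l(position, v=0.15, frame=None): straight line of the TCP; frame=None keeps the orientation; v is the mean speed in m/s.
- r.move_joints(angles): joint-space move.
- eoat.open_gripper() and eoat.grab(): open the fingers fully, or close them until they stop; the grip force is fixed at half the most.
- r.dwell(seconds).
- planner.inverse_kinematics(position, orientation): joint angles nearest the present ones, or None.
- sensors.get_obs(): the state.
- optics.read_camera(name): name is "scene" or "top"; returns the picture (420x560x3 uint8, red, green, blue); there is no depth.
- optics.camera_params(name): a dict with "fx", "fy", "cx", "cy" (pixels), "view" (4x4, takes a point from world to camera coordinates). Camera axes: x right, y down, z forward; pixel columns grow to the right and rows downward; lengths in m; the calibration is good to about 2 mm. A picture is of the moment at which its call begins. camera_params takes no time and is no camera call.
A pose or a line that the arm cannot do raises r.IKError and nothing moves.
- order.job_done(): hands the job in; it is judged then, once.
The state is a dict: "time_s": time; "qpos": joint angles; "joint_velocities": joint speeds; "joint_efforts": joint torques, N m; "tcp_pos": TCP position; "ee_rot": TCP orientation; "force": force on the tool from outside, world axes, zero at the start; "ft_torque": the same for the moment, N m; "finger_gap": finger opening in m; "grip_force": force on a finger pad.
Only numpy, scipy, OpenCV 4.12 (cv2) and the standard library are available. Lean on these libraries where they do the work, as an engineer would, in place of code of your own. Each camera call takes 0.05 s, during which the arm holds its last target. There are 200 camera calls.

## Working session

There is one attempt and no reset: what is moved stays moved. The work goes in short steps, each a Python script; the robot and the scene stay as the last script left them, time stands still between calls to the robot, and variables do not carry over. Pictures are saved under pics/ and viewed, at most 10 in all, crops included, and the job is handed in when it is done.

```bash
mkdir -p pics; python3 - <<'E'
from bench import r,eoat,planner,sensors,optics,order
import cv2,numpy as np
for n in("scene","top"):
    im=optics.read_camera(n); cv2.imwrite(f"pics/{n}0.png",im[:,:,::-1]); p=optics.camera_params(n)
    V=np.array(p["view"]); print(n,p["fx"],p["fy"],p["cx"],p["cy"],np.round(V,4).tolist(),(-V[:3,:3].T@V[:3,3]).round(3))
print(sensors.get_obs())
E
```

```text
scene 476.5730176424093 476.5730176424093 283.24575180781505 201.17568474249862 [[0.9368, -0.35, 0.0009, -0.303], [-0.2854, -0.7654, -0.5768, 0.3702], [0.2025, 0.5401, -0.8169, 0.9372], [0.0, 0.0, 0.0, 1.0]] [ 0.2   -0.329  0.979]
top 441.4217577747598 441.4217577747598 277.76527415009804 209.03482825930382 [[0.0295, -0.9995, 0.0086, 0.2235], [-0.9879, -0.0304, -0.1521, 0.4329], [0.1523, -0.004, -0.9883, 0.9248], [0.0, 0.0, 0.0, 1.0]] [0.28  0.24  0.978]
{'time_s': 0.1, 'qpos': array([ 1.23099585e+00,  2.41370967e-01,  3.87751153e-03,  1.33524245e+00,
       -6.23213308e-06,  1.57081522e+00]), 'joint_velocities': array([ 0.00023197, -0.00332054,  0.001886  , -0.00085903, -0.00156932,
       -0.00176661]), 'joint_efforts': array([-4.29109514e-04, -3.73136795e+01,  2.53010327e+01,  1.08983627e-02,
       -4.56485895e-05,  3.41020140e-06]), 'tcp_pos': array([0.1664485 , 0.47083601, 0.21269248]), 'ee_rot': array([-1.60895665e-04,  1.69093252e-01,  9.85599580e-01, -9.56354431e-04]), 'force': array([ 0.42049058,  0.05354234, -0.60902975]), 'ft_torque': array([-0.00875603, -0.01528545, -0.03547223]), 'grip_force': 0.0, 'finger_gap': 0.08548982495400395}
```

View pics/scene0.png

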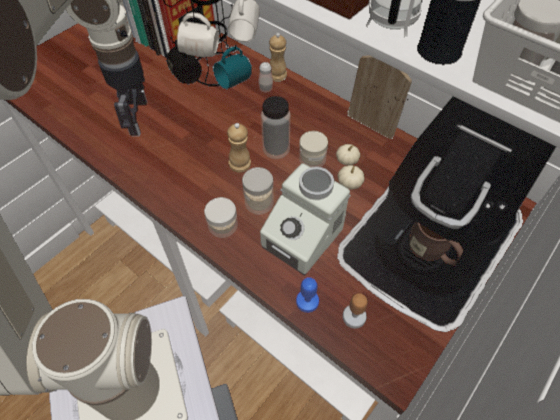

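View pics/top0.png

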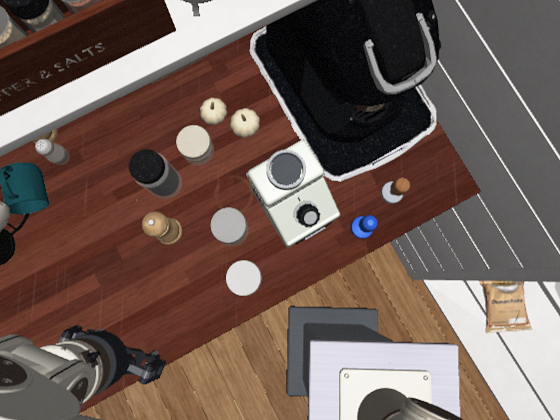

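The scene shows the mill at scene (305,215) / top (293,190), with two pusher shapes beside it. One is blue, at scene (308,293) / top (364,227). The other has a brown wooden knob on a steel foot, at scene (356,310) / top (398,188). The wooden-knobbed one fits the description and the blue one is the look-alike. I'll confirm this in one enlarged crop.

```bash
python3 - <<'E'
import cv2,numpy as np
t=cv2.imread("pics/top0.png");s=cv2.imread("pics/scene0.png")
def c(im,x,y,w,h,k): return cv2.resize(im[y:y+h,x:x+w],None,fx=k,fy=k,interpolation=cv2.INTER_CUBIC)
a=np.hstack([c(t,240,135,100,112,4),c(s,255,160,100,112,4)])   # 400x448 each
b=np.hstack([c(t,340,165,100,37,4),c(s,290,270,100,37,4)])
b=np.hstack([c(t,345,170,100,38,4),c(s,290,285,100,38,4)])
cv2.imwrite("pics/crop.png",np.vstack([a,b]))
E
```

```text
(no output)
```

View pics/crop.png

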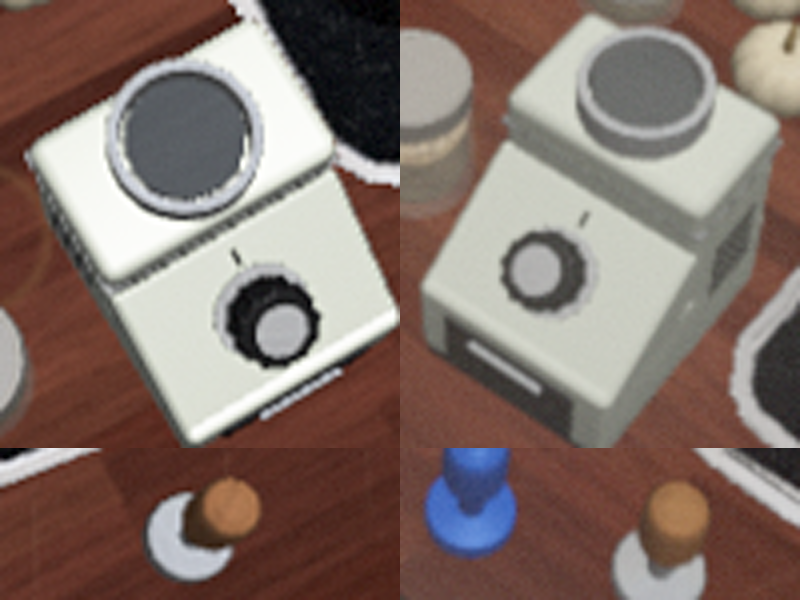

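The crop confirms the wooden-knobbed pusher on its steel foot at top (392,192)/scene (360,299). It also shows the dial cap at top (310.7,218)/scene (289,227.7) and the throat ring at top (286,169.5)/scene (316.5,182.5).

```bash
cat > h.py <<'E'
from bench import r,eoat,planner,sensors,optics,order
import cv2,numpy as np
from scipy.spatial.transform import Rotation as R
P={n:optics.camera_params(n) for n in("top","scene")}
def ray(n,u,v):
    p=P[n];V=np.array(p["view"]);d=V[:3,:3].T@np.array([(u-p["cx"])/p["fx"],(v-p["cy"])/p["fy"],1]);return -V[:3,:3].T@V[:3,3],d/np.linalg.norm(d)
def onz(n,uv,z): o,d=ray(n,*uv); return o+d*(z-o[2])/d[2]
def tri(a,b):
    A=np.zeros((3,3));B=np.zeros(3)
    for n,uv in(("top",a),("scene",b)):
        o,d=ray(n,*uv);M=np.eye(3)-np.outer(d,d);A+=M;B+=M@o
    return np.linalg.solve(A,B)
def quat(Rm): return R.from_matrix(Rm).as_quat()[[3,0,1,2]]
def pix(n,X):
    p=P[n];c=np.array(p["view"])@np.append(X,1);return np.array([p["fx"]*c[0]/c[2]+p["cx"],p["fy"]*c[1]/c[2]+p["cy"]])
E
cat > m.py <<'E'
from h import *
def blob(n,uv,test,win=22):
    im=cv2.imread(f"pics/{n}0.png");hsv=cv2.cvtColor(im,cv2.COLOR_BGR2HSV).astype(int)
    m=test(hsv[...,0],hsv[...,1],hsv[...,2]).astype(np.uint8)
    k=np.zeros_like(m);u,v=map(int,uv);k[v-win:v+win,u-win:u+win]=1
    _,L,S,C=cv2.connectedComponentsWithStats(m*k,connectivity=4)
    l=L[v,u]; cs,_=cv2.findContours((L==l).astype(np.uint8),0,1);e=cv2.minAreaRect(cs[0]) if len(cs[0])<5 else cv2.fitEllipse(cv2.convexHull(max(cs,key=len)))
    return e if l else None
grey=lambda H,S,V:(S<50)&(V>105)&(V<190)
pl=lambda H,S,V:(S<60)&(V>50)&(V<125)
wood=lambda H,S,V:(S>100)&(V>140)
for n,c in(("top",(310,218)),("scene",(289,227))): print(n,"cap",blob(n,c,grey,9))
for n,c in(("top",(286,169)),("scene",(316,182))): print(n,"plate",blob(n,c,pl))
print("knobtop",blob("top",(402,184),wood),blob("scene",(360,300),lambda H,S,V:(S>90)&(V>105)&(H<20),20))
print("foot",blob("top",(388,196),lambda H,S,V:(S<70)&(V>110),20))
c=tri((310.7,218),(289,227.7));p=tri((286.2,169.5),(316.5,182.5));k=tri((402.5,184.7),(359.8,299.3))
print("dial",c,onz("top",(310.7,218),.12),onz("scene",(289,227.7),.12));print("ring",p,onz("top",(286.2,169.5),.187),onz("scene",(316.5,182.5),.187))
print("knob",k,onz("top",(402.5,184.7),.096),onz("scene",(359.8,299.3),.096),"foot",onz("top",(392.3,192),.014))
print("blue",onz("scene",(308,302),.007))
d=p-c;print("yaw",np.degrees(np.arctan2(d[1],d[0])),np.hypot(*d[:2]))
E
python3 m.py
```

```text
top cap ((310.0178527832031, 217.2745819091797), (11.921756744384766, 13.943408966064453), 35.75324249267578)
scene cap ((288.5399169921875, 227.04052734375), (12.414993286132812, 13.193534851074219), 172.80105590820312)
top plate ((285.9839172363281, 168.14443969726562), (31.677783966064453, 32.10538101196289), 28.552104949951172)
scene plate ((316.05279541015625, 180.01821899414062), (21.588619232177734, 28.348155975341797), 93.2623519897461)
knobtop ((402.58929443359375, 184.3155975341797), (12.537734031677246, 13.230237007141113), 120.62754821777344) ((354.27703857421875, 295.6973876953125), (30.07837677001953, 45.417850494384766), 118.13446044921875)
foot ((392.11761474609375, 191.7318878173828), (20.622570037841797, 21.99835205078125), 143.43792724609375)
dial [0.39854025 0.17132654 0.11875861] [0.396613   0.17170026 0.12      ] [0.40003435 0.17049889 0.12      ]
ring [0.48042854 0.22327859 0.17574999] [0.47607261 0.22373787 0.187     ] [0.47808346 0.21558777 0.187     ]
knob [ 0.47734678 -0.0186614   0.09042484] [ 0.47425735 -0.01664262  0.096     ] [ 0.47749955 -0.02070401  0.096     ] foot [ 0.47498117 -0.01753498  0.014     ]
blue [0.39726982 0.04402463 0.007     ]
yaw 32.392099180654135 0.09697787665418706
```

```bash
cat > g.py <<'E'
from h import *
c=tri((310.0,217.3),(288.54,227.04)); p=onz("top",(286,168.3),.18)
print("dial",c,onz("top",(310.0,217.3),.12),onz("scene",(288.54,227.04),.12),"plate",p)
d=p-c;yaw=np.arctan2(d[1],d[0]);print(np.degrees(yaw),np.hypot(*d[:2]))
# mill sides, from top picture: slope front edge/tower edges
for a,b,z in (((31,157),(108,277),.165),((255,25),(335,160),.165),((190,440),(398,322),.07),((118,284),(332,170),.126)):
    A=onz("top",(a[0]/4+239.6,a[1]/4+134.6),z);B=onz("top",(b[0]/4+239.6,b[1]/4+134.6),z);e=B-A
    print(np.degrees(np.arctan2(e[1],e[0])),np.hypot(*e[:2]))
E
python3 g.py
cat > ik.py <<'E'
from h import *
yaw=np.radians(32.5);f=np.array([np.cos(yaw),np.sin(yaw),0]) # mill +x
n=-np.sin(np.radians(35))*f+np.array([0,0,np.cos(np.radians(35))]);c=np.array([.398,.171,.120])
for th in range(-210,211,30):
    h=np.array([-np.sin(yaw),np.cos(yaw),0])  # horizontal
    z=-n; y=R.from_rotvec(n*np.radians(th)).apply(h);Rm=np.c_[np.cross(y,z),y,z]
    print(th,[None if q is None else np.round(q,2) for q in (planner.inverse_kinematics(c+n*o,quat(Rm)) for o in(0,.06))])
E
python3 ik.py
```

```text
dial [0.39897204 0.17289837 0.11920734] [0.39795614 0.17309909 0.12      ] [0.39970721 0.17238482 0.12      ] plate [0.48007841 0.22402324 0.18      ]
32.22501150778988 0.0958749020946523
-145.8003141396511 0.0679235948411712
-148.88392410672685 0.07569720224663554
-58.78378442613608 0.12451267118236435
-59.85593482383227 0.1200640057947477
-210 [array([ 0.29, -0.2 , -0.94,  0.24,  0.16, -2.85]), array([ 0.25, -0.38, -0.88,  0.48,  0.18, -2.88])]
-180 [array([ 0.29, -0.2 , -0.94,  0.24,  0.16,  2.91]), array([ 0.25, -0.38, -0.88,  0.48,  0.18,  2.87])]
-150 [array([ 0.29, -0.2 , -0.94,  0.24,  0.16,  2.39]), array([ 0.25, -0.38, -0.88,  0.48,  0.18,  2.35])]
-120 [array([ 0.29, -0.2 , -0.94,  0.24,  0.16,  1.86]), array([ 0.25, -0.38, -0.88,  0.48,  0.18,  1.83])]
-90 [array([ 0.29, -0.2 , -0.94,  0.24,  0.16,  1.34]), array([ 0.25, -0.38, -0.88,  0.48,  0.18,  1.3 ])]
-60 [array([ 0.29, -0.2 , -0.94,  0.24,  0.16,  0.82]), array([ 0.25, -0.38, -0.88,  0.48,  0.18,  0.78])]
-30 [array([ 0.29, -0.2 , -0.94,  0.24,  0.16,  0.29]), array([ 0.25, -0.38, -0.88,  0.48,  0.18,  0.26])]
0 [array([ 0.29, -0.2 , -0.94,  0.24,  0.16, -0.23]), array([ 0.25, -0.38, -0.88,  0.48,  0.18, -0.27])]
30 [array([ 0.29, -0.2 , -0.94,  0.24,  0.16, -0.75]), array([ 0.25, -0.38, -0.88,  0.48,  0.18, -0.79])]
60 [array([ 0.29, -0.2 , -0.94,  0.24,  0.16, -1.28]), array([ 0.25, -0.38, -0.88,  0.48,  0.18, -1.31])]
90 [array([ 0.29, -0.2 , -0.94,  0.24,  0.16, -1.8 ]), array([ 0.25, -0.38, -0.88,  0.48,  0.18, -1.84])]
120 [array([ 0.29, -0.2 , -0.94,  0.24,  0.16, -2.32]), array([ 0.25, -0.38, -0.88,  0.48,  0.18, -2.36])]
150 [array([ 0.29, -0.2 , -0.94,  0.24,  0.16, -2.85]), array([ 0.25, -0.38, -0.88,  0.48,  0.18, -2.88])]
180 [array([ 0.29, -0.2 , -0.94,  0.24,  0.16,  2.91]), array([ 0.25, -0.38, -0.88,  0.48,  0.18,  2.87])]
210 [array([ 0.29, -0.2 , -0.94,  0.24,  0.16,  2.39]), array([ 0.25, -0.38, -0.88,  0.48,  0.18,  2.35])]
```

```bash
cat >> h.py <<'E'
yaw=np.radians(32.);f=np.array([np.cos(yaw),np.sin(yaw),0]);hz=np.array([-np.sin(yaw),np.cos(yaw),0])
n=-np.sin(np.radians(35))*f+np.array([0,0,np.cos(np.radians(35))]);c=np.array([.399,.173,.1195])
def dq(th):
    y=R.from_rotvec(n*np.radians(th)).apply(hz);return quat(np.c_[np.cross(y,-n),y,-n])
def theta(): # present finger angle about the dial axis, deg
    w=sensors.get_obs()["ee_rot"];y=R.from_quat(np.roll(w,-1)).as_matrix()[:,1];return np.degrees(np.arctan2(y@np.cross(n,hz),y@hz))
def tq(): return sensors.get_obs()["ft_torque"]@n
def turn(d): # + = ccw seen from outside, deg
    q=sensors.get_obs()["qpos"].copy();q[5]-=np.radians(d);r.move_joints(q)
def snap(name,files=("scene","top"),ctr=None,w=110,k=5):
    out=[]
    for m in files:
        im=optics.read_camera(m)[:,:,::-1]
        if ctr is not None:
            u,v=pix(m,ctr).astype(int);im=cv2.resize(im[max(0,v-w//2):v+w//2,max(0,u-w//2):u+w//2],(400,400),interpolation=cv2.INTER_CUBIC)
        out.append(im)
    cv2.imwrite(f"pics/{name}.png",np.hstack(out))
E
python3 - <<'E'
from h import *
o=lambda:sensors.get_obs()
r.goto(c+n*.10,dq(30));s=o();print(s["time_s"],s["tcp_pos"])
r.move_l(c+n*.03,v=.1);s=o();print(s["time_s"],s["tcp_pos"]-c-n*.03,s["force"],s["ft_torque"],theta())
snap("appr",ctr=c)
E
```

```text
2.1333 [0.35061461 0.14284006 0.20176018]
2.9833 [4.19950365e-05 1.43430535e-04 1.75710061e-04] [-0.19246308  0.89275733 -0.30454335] [-0.27397597  0.43147535  0.02266168] 30.01400704028549
```

View pics/appr.png

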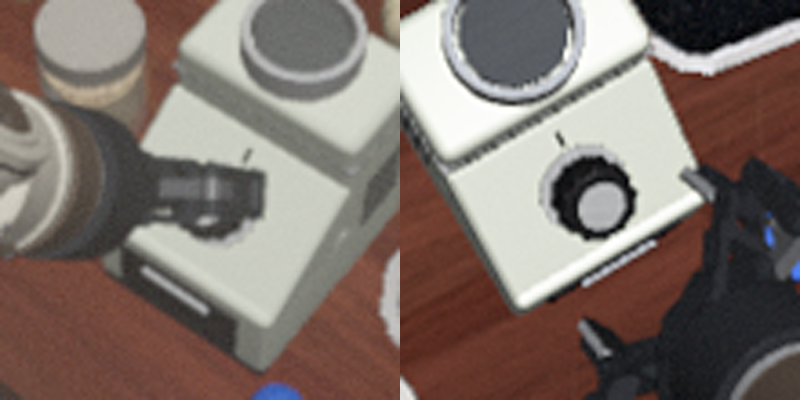

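The scene crop shows the fingers over the dial at (215,200). In the top crop the open tips at (695,180) and (595,335) sit either side of the dial axis, up its line from the dial at (600,205). I'm going in.

```bash
python3 - <<'E'
from h import *
o=lambda:sensors.get_obs()
r.move_l(c-n*.003,v=.08);s=o();f0=s["force"];print(s["time_s"],f0,tq())
eoat.grab();s=o();print(s["time_s"],s["finger_gap"],s["grip_force"],s["force"]-f0,s["ft_torque"],tq(),theta())
t0=tq()
for d in(-7,-7,-7,-7,-7,-7,-6):
    turn(d);print(round(o()["time_s"],2),round(theta(),1),round(tq()-t0,3),np.round(np.linalg.norm(o()["force"]-f0),1))
E
```

```text
3.65 [0.21092688 0.06950416 0.41765026] -0.03647728422733577
4.4167 0.00010853445617105201 0.0 [ 0.41170014 -0.00680576  0.04750879] [-0.32645063  0.50418322  0.00316132] 0.008135762371605538 30.000452864215518
4.67 23.2 0.006 1.2
4.92 16.4 -0.036 2.2
5.17 9.7 -0.003 0.6
5.42 3.0 -0.04 1.3
5.67 -3.6 -0.039 0.6
5.92 -10.3 0.014 1.0
6.17 -16.0 -0.033 1.5
```

The fingers shut on nothing (gap 0). I'll look before doing anything else.

```bash
python3 - <<'E'
from h import *
s=sensors.get_obs();print(s["tcp_pos"]-c,s["force"],s["finger_gap"],r.finger_overhang)
snap("miss",ctr=c,w=120)
E
```

```text
[ 0.00133461  0.00096743 -0.00258532] [ 0.1913985  -1.41215466  0.58340594] 0.00026557577932962415 0.017
```

View pics/miss.png

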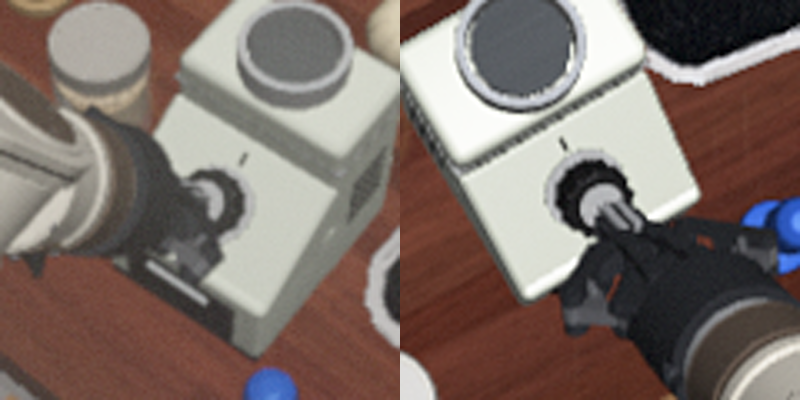

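```bash
python3 - <<'E'
from h import *
s=sensors.get_obs();t=s["tcp_pos"];z=R.from_quat(np.roll(s["ee_rot"],-1)).as_matrix()[:,2];print(z,-n)
out=[]
for m in("scene","top"):
    im=optics.read_camera(m)[:,:,::-1];u,v=(pix(m,c)-25).astype(int);k=8
    im=cv2.resize(im[v:v+50,u:u+50],(400,400),interpolation=cv2.INTER_CUBIC)
    for X,col in((t,(0,0,255)),(t+.017*z,(0,255,0)),(t-.03*z,(255,0,255)),(c,(255,255,0))):
        q=((pix(m,X)-[u,v]+.5)*k).astype(int);cv2.circle(im,tuple(int(a) for a in q),3,col,-1)
    out.append(im)
cv2.imwrite("pics/zoom.png",np.hstack(out))
E
```

```text
[ 0.48608122  0.30392467 -0.81936246] [ 0.4864204   0.3039492  -0.81915204]
```

View pics/zoom.png

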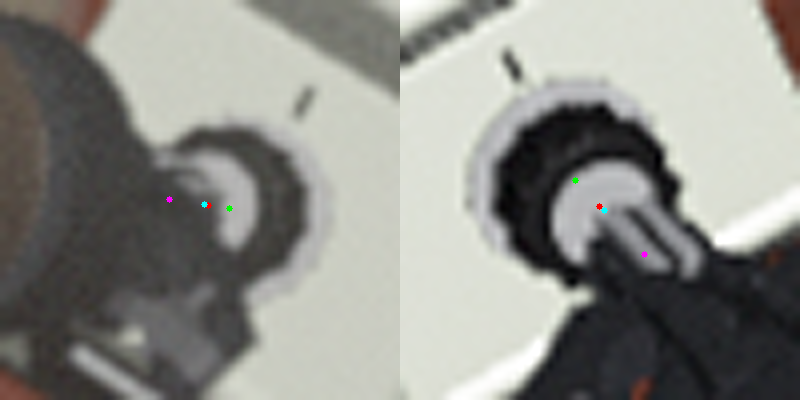

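The zoom shows the shut tips at about the reported TCP, just off the cap face at top-crop (610,215). They are not 17 mm ahead of it, so the fingers effectively stand about 17–20 mm shorter than stated. I'll go that much deeper, watching the force.

```bash
python3 - <<'E'
from h import *
o=lambda:sensors.get_obs()
r.move_l(c+n*.03,v=.15,frame=None)
eoat.open_gripper();turn(30-theta());print(o()["time_s"],theta())
r.goto(c+n*.03,dq(30));f0=o()["force"]
for d in(0,-.008,-.014,-.019):
    r.move_l(c+n*d,v=.08);s=o();print(d,s["time_s"],np.round(s["force"]-f0,1))
    if np.linalg.norm(s["force"]-f0)>8: break
else:
    eoat.grab();s=o();print(s["time_s"],s["finger_gap"],s["grip_force"],s["force"]-f0,tq(),theta())
E
```

```text
8.3083 29.923795933513546
0 9.0833 [ 0.2  0.5 -0.6]
-0.008 9.3333 [-0.5  0.3 -1. ]
-0.014 9.5833 [-1.4  0.4  0. ]
-0.019 9.8333 [-0.3  0.2  0.2]
10.5917 0.0007422006544383272 20.455256667919457 [-24.30121222 -12.0672345   30.93776726] 0.0023737284406981363 29.994291589560337
```

Closed again, and now the shut tips press on the face with about 40 N. I can use that contact to measure the true tip offset by backing off in small steps.

```bash
python3 - <<'E'
from h import *
o=lambda:sensors.get_obs()
for d in(-.0165,-.014,-.0115,-.009,-.0065):
    r.move_l(c+n*d,v=.05);s=o();print(d,round(s["time_s"],2),round(s["force"]@n,1),round((s["tcp_pos"]-c)@n,4),s["finger_gap"])
    if abs(s["force"]@n)<2: break
E
```

```text
-0.0165 10.84 0.3 -0.0163 -6.319444376948145e-05
```

The shut tips touch the face at TCP depth ≈17 mm, so they are about 17 mm behind the reported TCP. For a full grip I need a depth of about 39 mm.

```bash
python3 - <<'E'
from h import *
o=lambda:sensors.get_obs()
r.move_l(c+n*.015,v=.15);eoat.open_gripper();f0=o()["force"]
for d in(-.012,-.022,-.031,-.039):
    r.move_l(c+n*d,v=.08);s=o();print(d,s["time_s"],np.round(s["force"]-f0,1))
    if np.linalg.norm(s["force"]-f0)>8: break
else:
    t0=tq();eoat.grab();s=o();print(s["time_s"],s["finger_gap"],s["grip_force"],s["force"]-f0,tq()-t0,theta())
    if s["finger_gap"]>.035:
        for dd in(-12,-15,-15,-13,-4,-4,-4):
            turn(dd);s=o();print(round(s["time_s"],2),round(theta(),1),round(tq()-t0,3),np.round(s["force"]-f0,1),round(s["joint_efforts"][5],3))
            if abs(tq()-t0)>.2: break
E
```

```text
-0.012 12.4667 [-0.2  1.  -0.6]
-0.022 12.7417 [-0.3  0.4 -0.8]
-0.031 13.0 [ 0.2  1.4 -0.9]
-0.039 13.25 [ 0.1 -0.4 -0.9]
13.7167 0.0434524514298968 58.90064835548401 [-5.63558895 -5.2908361   9.48587489] 0.10484298981304545 29.98859421994583
14.03 18.2 0.032 [-2.   0.6  2.1] 0.094
14.39 3.4 0.113 [-1.4  1.1  0.2] 0.061
14.75 -11.2 0.169 [-2.2  1.4  1.4] 0.124
15.07 -23.9 -0.012 [-0.8  1.3  0.7] 0.002
15.32 -27.7 0.01 [-0.5  1.1  0.3] 0.015
15.57 -31.5 0.122 [-1.4  1.4 -0.1] 0.087
15.82 -35.3 0.04 [-0.8  1.3  0.6] 0.023
```

```bash
python3 - <<'E'
from h import *
o=lambda:sensors.get_obs()
T0=-.04
for dd in(-2.5,-2.5):
    turn(dd);s=o();print(round(s["time_s"],2),round(theta(),1),round(tq(),3),round(s["joint_efforts"][5],3),s["finger_gap"])
E
```

```text
16.07 -37.7 -0.068 -0.017 0.04293513348915184
16.32 -40.1 -0.044 0.018 0.04325041585798249
```

```bash
python3 - <<'E'
from h import *
o=lambda:sensors.get_obs()
eoat.open_gripper();r.move_l(c+n*(-.030),v=.1)
turn(25-theta());r.goto(c-n*.030,dq(25));r.move_l(c-n*.039,v=.08)
t0=tq();e0=o()["joint_efforts"][5];eoat.grab();s=o();print(s["time_s"],s["finger_gap"],s["grip_force"],tq()-t0,s["joint_efforts"][5]-e0,theta())
for i in range(22):
    turn(-3);s=o();print(round(s["time_s"],2),round(theta(),1),round(tq()-t0,3),round(s["joint_efforts"][5]-e0,3),round(s["finger_gap"],4))
    if abs(tq()-t0)>.25 and abs(s["joint_efforts"][5]-e0)>.2: break
E
```

```text
19.1167 0.04296595852429556 59.064125418663025 0.035436559202242215 0.03390858066268265 24.98864028055342
19.37 22.2 1.015 1.0 0.0429
```

```bash
python3 - <<'E'
from h import *
o=lambda:sensors.get_obs()
r.dwell(.2);turn(25-theta());print(theta(),tq());eoat.open_gripper();r.move_l(c-n*.030,v=.1)
turn(-30-theta());r.goto(c-n*.030,dq(-30));r.move_l(c-n*.039,v=.08)
t0=tq();e0=o()["joint_efforts"][5];eoat.grab();s=o();print(s["time_s"],s["finger_gap"],s["grip_force"],tq()-t0,s["joint_efforts"][5]-e0,theta())
for i in range(6):
    turn(-1.2);s=o();print(round(s["time_s"],2),round(theta(),1),round(tq()-t0,3),round(s["joint_efforts"][5]-e0,3),round(s["finger_gap"],4))
    if abs(tq()-t0)>.3 and abs(s["joint_efforts"][5]-e0)>.25: break
E
```

```text
24.85547064378977 0.013582155165529491
22.4583 0.04284706200421512 59.274932742118835 -0.02539385369132313 0.014188521381583996 -29.993199730436057
22.71 -31.2 0.007 0.023 0.0428
22.96 -32.3 -0.018 0.047 0.043
23.21 -33.4 1.443 1.457 0.0428
```

The stop is confirmed at −33°, so zero is at −30°. I'll back off 180° to +150°.

```bash
python3 - <<'E'
from h import *
o=lambda:sensors.get_obs()
r.dwell(.15)
for a in(-30,0,30,60,90,120,150):
    turn(a-theta());s=o();print(round(s["time_s"],2),round(theta(),1),round(tq(),3),round(s["joint_efforts"][5],3),round(s["finger_gap"],4))
turn(150-theta());print(theta());eoat.open_gripper();r.dwell(.3)
r.move_l(c+n*.06,v=.15);s=o();print(s["time_s"],s["tcp_pos"],s["qpos"],s["finger_gap"])
snap("dial",ctr=c,w=60)
E
```

```text
23.61 -30.2 0.031 -0.031 0.0431
24.18 -0.2 -0.028 0.007 0.0431
24.74 29.8 0.041 0.007 0.0429
25.31 59.8 0.09 0.013 0.0429
25.88 89.8 -0.004 0.019 0.0434
26.44 119.8 0.005 0.015 0.0429
27.01 149.8 0.046 0.022 0.0433
149.94563621507731
28.8583 [0.36978399 0.15473997 0.16838642] [ 0.26247471 -0.37883189 -0.88903397  0.4662307   0.16726476 -2.86204661] 0.08530119423444511
```

View pics/dial.png

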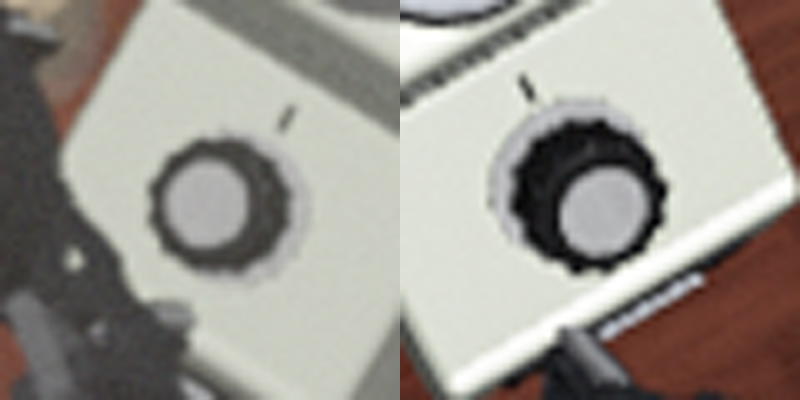

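The dial is released and stands clear; there was no holding torque at any 30° position. Next is the pusher.

```bash
cat >> h.py <<'E'
pp=np.array([.4755,-.018]); pl=np.array([.4800,.2240])
y_=np.array([.62,.785,0]);y_/=np.linalg.norm(y_);z_=np.array([0,0,-1.])
def down(y): return quat(np.c_[np.cross(y,z_),y,z_])
E
python3 - <<'E'
from h import *
o=lambda:sensors.get_obs()
for y in(y_,-y_):
    for P3 in([*pp,.15],[*pp,.04],[*pl,.30],[*pl,.21]):
        q=planner.inverse_kinematics(np.array(P3),down(y));print(None if q is None else np.round(q,2))
r.move_l(c+n*.13,v=.2)
q=[planner.inverse_kinematics(np.array([*pp,.15]),down(y)) for y in(y_,-y_)]
y=(y_,-y_)[int(np.argmin([abs(a[5]-o()["qpos"][5]) for a in q]))];np.save("y.npy",y)
r.goto([*pp,.15],down(y));s=o();print(s["time_s"],s["tcp_pos"],s["qpos"])
snap("push",ctr=np.array([*pp,.08]),w=90)
E
```

```text
[-0.04  0.23 -0.18  1.16  0.    0.63]
[-0.04  0.35 -0.34  0.88  0.    0.63]
[0.44 0.28 0.29 1.57 0.   1.11]
[0.44 0.3  0.08 1.35 0.   1.11]
[-0.04  0.23 -0.18  1.16  0.   -2.51]
[-0.04  0.35 -0.34  0.88  0.   -2.51]
[ 0.44  0.28  0.29  1.57  0.   -2.04]
[ 0.44  0.3   0.08  1.35  0.   -2.04]
30.35 [ 0.4742048  -0.01742645  0.14843028] [-3.71283230e-02  2.33371394e-01 -1.78896705e-01  1.16176131e+00
  5.84962279e-04 -2.51136493e+00]
```

View pics/push.png

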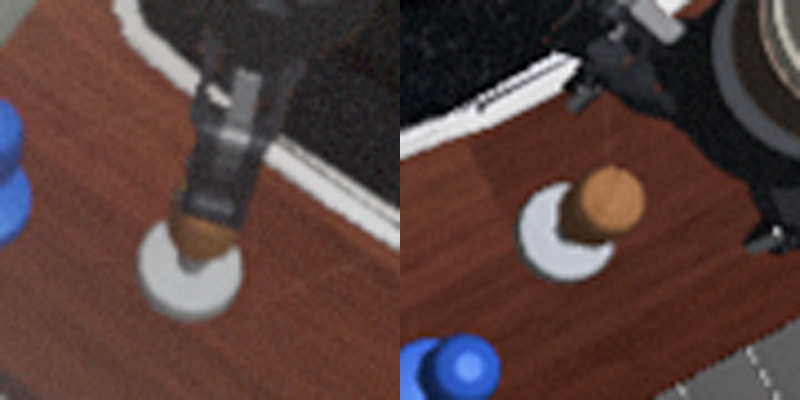

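The wooden knob, top crop (612,200), lies between the open tips at (580,95) and (765,238) once parallax is allowed for. The blue one is at lower left, clear of the fingers. I'm descending with a force guard.

```bash
python3 - <<'E'
from h import *
o=lambda:sensors.get_obs();r.dwell(.1);f0=o()["force"];y=np.load("y.npy")
for z in(.09,.06,.048,.038):
    r.move_l([*pp,z],v=.12);s=o();print(z,round(s["time_s"],2),np.round(s["force"]-f0,1))
    if np.linalg.norm(s["force"]-f0)>6: break
else:
    eoat.grab();s=o();print(s["finger_gap"],s["grip_force"],s["force"]-f0)
    r.move_l([*pp,.08],v=.1);r.dwell(.1);s=o();print(round(s["time_s"],2),s["finger_gap"],s["force"]-f0,s["ft_torque"])
E
```

```text
0.09 31.2 [1.3 0.1 0.3]
0.06 31.6 [-0.1  0.4 -0.6]
0.048 31.85 [-0.1 -0.3 -0.2]
0.038 32.1 [-0.5 -0.3 -0.5]
0.03269692640754647 59.293692111968994 [-0.1123731   0.46530544  2.54204619]
33.3 0.03225414486925599 [ 0.47742781  0.34545817 -3.23296331] [-0.01313066 -0.02751827  0.00469139]
```

```bash
python3 - <<'E'
from h import *
o=lambda:sensors.get_obs();y=np.load("y.npy")
r.move_l([*pp,.27],v=.2);r.goto([*pl,.27],down(y));r.move_l([*pl,.240],v=.1);r.dwell(.2);s=o();print(s["time_s"],s["tcp_pos"],s["finger_gap"])
snap("over",ctr=np.array([*pl,.19]),w=70)
for m in P: print(m,pix(m,np.array([*pl,.19])),"foot expected",pix(m,np.array([*pl,.209])),pix(m,np.array([*pl,.202])))
E
```

```text
36.0083 [0.48060898 0.22396714 0.24096211] 0.03278363981270908
top [286.1588945  167.01457844] foot expected [286.44930504 164.40193759] [286.34072027 165.37880637]
scene [315.87144057 178.39299711] foot expected [316.39370544 172.72945959] [316.19938749 174.83667962]
```

View pics/over.png

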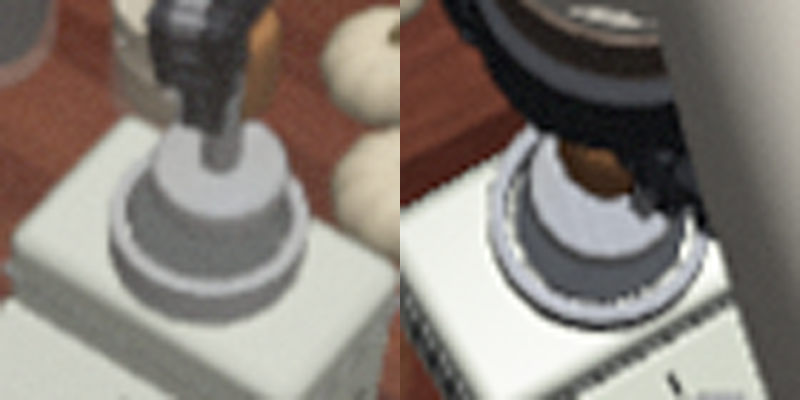

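The scene crop shows the foot centre at (221,170) over the ring centre at (207,215). In the top crop the foot's left edge is at x=528 and the ring's at x=490. Relative to the ring the foot is about 2.5 mm too far in +x, so I'll shift by that and press.

```bash
python3 - <<'E'
from h import *
o=lambda:sensors.get_obs();p=pl+[-.0025,0]
f0=o()["force"]
r.move_l([*p,.240],v=.05);f0=o()["force"]
for z in(.224,.219,.216,.213,.2105,.209,.208,.2073,.2066,.206,.2053,.2046):
    r.move_l([*p,z],v=.06);s=o();F=s["force"]-f0;print(z,round(s["time_s"],2),np.round(F,1),np.round(s["ft_torque"],2),round(s["tcp_pos"][2],4))
    if F[2]>22: break
r.dwell(.7);s=o();print(s["time_s"],s["force"]-f0,s["tcp_pos"],s["ee_rot"])
E
```

```text
0.224 36.77 [ 0.1 -1.7 -0.1] [-0.04  0.03  0.03] 0.2232
0.219 37.02 [-0.4 -1.1 -0.6] [ 0.03 -0.01  0.02] 0.2188
0.216 37.27 [-1.2 -0.8  4.4] [-0.14  0.15  0.04] 0.2167
0.213 37.52 [-0.2 -1.8  6.5] [-0.11  0.23  0.02] 0.2136
0.2105 37.77 [-1.8 -2.6  8.8] [-0.29  0.36 -0.05] 0.2114
0.209 38.02 [-2.4 -2.4  9.6] [-0.31  0.45 -0.02] 0.2101
0.208 38.27 [-2.8 -2.5 10.5] [-0.37  0.52 -0.  ] 0.2093
0.2073 38.52 [-2.7 -2.1 10.5] [-0.37  0.51 -0.  ] 0.2087
0.2066 38.77 [-2.1 -3.3 10.8] [-0.35  0.59 -0.06] 0.2082
0.206 39.02 [-4.1 -2.9 13.9] [-0.49  0.74  0.01] 0.2081
0.2053 39.27 [-4.8 -2.9 15.8] [-0.62  0.97  0.01] 0.2081
0.2046 39.52 [-5.4 -3.6 19.1] [-0.71  1.18 -0.03] 0.208
40.225 [-4.97260917 -4.17365442 19.30415451] [0.47802723 0.22403869 0.20796546] [-0.00127068  0.94463699 -0.32811093  0.00159983]
```

```bash
python3 - <<'E'
from h import *
snap("pressed",ctr=np.array([*pl,.2]),w=70)
E
```

```text
(no output)
```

View pics/pressed.png

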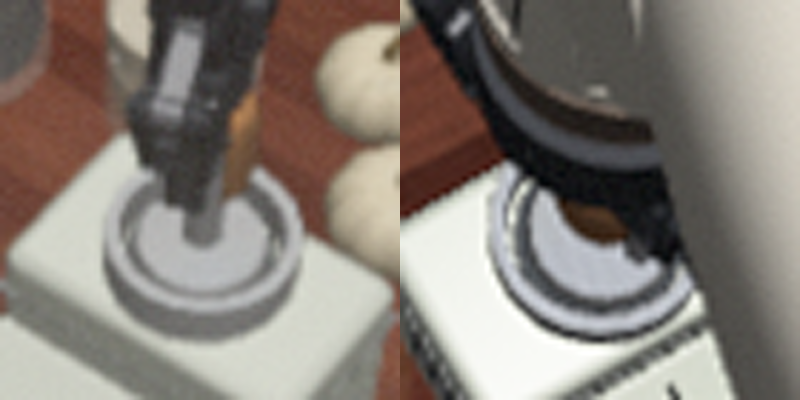

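The foot sits centred in the ring: in the scene crop both centres are at x≈203, and in the top crop the left gap is 37 px and the bottom gap 40 px. The TCP has stopped at z=0.208 while the force still rises, so the plate is on its stop. I'll press slightly harder, hold, then let it rise and release.

```bash
python3 - <<'E'
from h import *
o=lambda:sensors.get_obs();p=pl+[-.0025,0]
r.move_l([*p,.203],v=.05);r.dwell(.6);s=o();print(s["time_s"],s["force"],s["tcp_pos"])
for z in(.212,.2178):
    r.move_l([*p,z],v=.04);s=o();print(z,np.round(s["force"],1),s["tcp_pos"])
r.dwell(.2);eoat.open_gripper();r.dwell(.3);s=o();print(s["force"],s["finger_gap"])
r.move_l([*p,.33],v=.12);q=o()["qpos"].copy();q[0]-=.6;r.move_joints(q);s=o();print(s["time_s"],s["force"],s["tcp_pos"])
for m in("top","scene"):
    im=optics.read_camera(m)[:,:,::-1].copy();cv2.imwrite(f"pics/fin_{m}.png",im)
    hsv=cv2.cvtColor(im,cv2.COLOR_BGR2HSV).astype(int);H,S,V=hsv[...,0],hsv[...,1],hsv[...,2]
    k=((S>110)&(V>110)&(H<20)).astype(np.uint8)
    e=pix(m,np.array([*p,.276]));u,v=e.astype(int);w=np.zeros_like(k);w[v-12:v+12,u-12:u+12]=1
    _,L,St,C=cv2.connectedComponentsWithStats(k*w);i=1+np.argmax(St[1:,4]) if len(St)>1 else 0
    print(m,"knob top expected",e,"seen",C[i],St[i])
E
```

```text
41.175 [-7.13583418 -2.95906183 24.75243506] [0.47818469 0.22401228 0.20787973]
0.212 [-0.3 -1.3  5.1] [0.47778848 0.22408738 0.21295878]
0.2178 [0.6 0.6 2. ] [0.47781995 0.22417961 0.21774823]
[-0.22804602  1.43596564  0.12996027] 0.08530035264277289
45.1833 [-0.16894108 -0.33494341 -1.01276156] [ 0.52027675 -0.08377723  0.32907225]
top knob top expected [287.55383623 155.5849091 ] seen [287.61885246 156.26229508] [279 148  18  17 244]
scene knob top expected [317.19274917 151.58789047] seen [319.38461538 155.85164835] [311 149  18  14 182]
```

The knob is where an upright pusher on the plate should show, within 1 px in the top view. I'll compare the bystanders numerically with the first picture, then hand in.

```bash
python3 - <<'E'
from h import *
a=cv2.imread("pics/top0.png");b=cv2.imread("pics/fin_top.png")
for nm,(u,v) in dict(tall=(150,168),beige=(194,143),mid=(229,226),low=(243,278),pepper=(160,228)).items():
    t=a[v-15:v+15,u-15:u+15];m=cv2.matchTemplate(b[v-30:v+30,u-30:u+30],t,cv2.TM_CCOEFF_NORMED);_,s,_,l=cv2.minMaxLoc(m);print(nm,round(s,3),np.array(l)-15)
print(order.job_done())
E
```

```text
tall 0.99 [0 0]
beige 0.999 [0 0]
mid 0.998 [0 0]
low 1.0 [0 0]
pepper 0.985 [1 0]
the job is handed in; nothing more can be done
None
```

I handed the job in at about 45 s (limit 72 s): the dial was closed to its stop and backed off 180° (six clicks), then the plate was held on its bottom stop for well over half a second and the pusher left upright in the throat, with all five bystanders within about 1 pixel of where they stood; no verdict came back.

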